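# Scan a sample jar and hold a probe in it

### The arm

A 7-joint arm with a two-finger parallel gripper is mounted at the origin on the work surface. World frame = base frame: x ahead of the robot, y to its left, z up, the work surface at z = 0. Lengths are in m, angles in rad, forces in N, time in s.
With the tool pointing down it reaches from about 0.4 to 0.85 m from the base axis. Payload 4.5 kg.
Tool frame: the origin (TCP) lies on the centre line of the jaws, within the pads' length; the fingertips stand manip.tip_extent ahead of it and the grasp point (between the pads) lies 3 mm ahead of it (manip.tip_extent is the distance from the TCP to the fingertips, in m); z points along the fingers, y is the line along which they close (so a half turn about z gives the same grasp; the last joint's range is limited). The gripper opens to 85 mm and grips with 20 to 120 N. Pads are 22 mm wide; open, the fingers measure 114 mm over their backs; the gripper's body (76 mm by 85 mm) begins 54 mm behind the grasp point. The pads swing forward as they close: fully open they stand 13 mm farther back than shut.
Start: joints at [-1.205, 0.689, -0.195, 1.565, 0.157, 0.902, -0.215], TCP at [0.204, 0.591, 0.253] pointing down, gripper open.
Joint ranges: [-3.01, 3.01], [-0.46, 2.08], [-1.47, 1.51], [0.13, 2.56], [-1, 4.14], [0.04, 2.09], [-2.66, 2.66]. Speed limits (rad/s): [2.57, 2.57, 3.14, 3.14, 3.14, 3.14, 3.14].

### API

Orientations are given as a unit quaternion [w, x, y, z].
In Python, from bench import read_state, optics, manip gives the robot as it stands. The module is installed in compiled form; this text tells all that it offers.
- The arm moves only by the tool apply_moves, never from a script. Its argument "targets" is a list of rows, each an object with "travel": the shift along the tool's x, y, z as a fraction of full scale, a list of three; "twist": the turn, a rotation vector about the tool's x, y, z as a fraction of full scale, a list of three. In form: [{"travel": [dx, dy, dz], "twist": [wx, wy, wz]}, ...]. A call has exactly 8 rows; each row is the pose to reach, as a shift and turn from the pose commanded when the call began, along the tool's axes at that moment, turning the shorter way round; what a row does not reach only later rows make up. Full scale, the value 1, is 500 mm for a shift and 360 degrees for a turn. A row lasts 1/12 s, in which the tool goes at most 41.7 mm and 7.16 degrees, less where a joint would pass 70% of its speed; a pose out of reach is approached as far as the arm can. A call with a number of a shift or a turn outside -1 to 1 is refused whole. A call with a gripper value outside its range is refused whole. "grip" is the finger opening in mm, from 0 to 85.4, set as the call begins (left out, the last holds). The fingers move at their own pace and stop on an object; "newtons" is the grip in N (left out, the last holds). Time passes only in rows, so rows that repeat a pose let the fingers close, or fill a call up. It gives the time, the measured TCP pose, the force, the opening and the grip force at its end, in the units of the state.
- read_state(): the state, without advancing time (a new reading comes with each control period).
- optics.read_camera(name): name is "scene" or "top"; returns (picture, depth): 480x640x3 uint8, red, green, blue; 480x640 float32, m along the optical axis (not along the pixel's ray), 0 where there is no reading.
- optics.get_calibration(name): a dict with "fx", "fy", "cx", "cy" (pixels), "k1" (the pictures are not rectified: a ray, as slopes to the right and down, at radius r is drawn at 1 + k1 r^2 times it, then the intrinsics apply), "R" (3x3) and "t" (3): a world point X has camera coordinates R X + t. Camera axes: x right, y down, z forward; pixel columns grow to the right and rows downward; lengths in m; the calibration is good to about 2 mm. A picture is of the moment at which its call begins. get_calibration takes no time and is no camera call.
- manip.close_job(): hands the job in; it is judged then, once.
The state is a dict: "clock": time; "joint_positions": joint angles; "qvel": joint speeds; "tau": joint torques, N m; "eef_pos": TCP position; "ee_rot": TCP orientation; "force": force on the tool from outside, world axes, zero at the start; "wrist_torque": the same for the moment, N m; "grip_width": finger opening in m; "finger_force": force on a finger pad.
Only numpy, scipy, OpenCV 4.12 (cv2) and the standard library are available. Lean on these libraries where they do the work, as an engineer would, in place of code of your own. Each camera call takes 0.05 s, during which the arm holds its last target. There are 200 camera calls.

### The job

Turn the sample jar on its round pad so that its barcode faces the scanner's red window, and let go of it, still standing fully on the pad. Then take the orange-handled probe out of its stand and lower its rod through the hole in the jar's lid without the probe ever touching the jar, until the black band on the rod is level with the top of the lid. Finish while holding the probe there, still, upright and centred in the hole (do not let go), and leave the other things on the bench undisturbed.

Things in the scene. Friction and masses are not known exactly. Their poses are not given: they have to be found in the camera images.
- station: Fixed scan station: grey base plate 3 mm thick (250 x 100 mm), round black pad of diameter 90 mm, its top 5 mm above the bench, and a white scanner block (70 x 70 mm, top 83 mm above the bench) on the station's -x side, its face 100 mm from the pad's centre, looking along +x to the pad. Origin: bench level below the pad's centre; z up.
- scanner_window (a point): Centre of the scanner's black window with its red line, on the scanner face, 48 mm above the bench; it looks along the station's +x.
- jar: Loose jar, 220 g, diameter 54 mm, 80 mm tall, clear, empty inside; fixed white lid (top 14 mm) with a 20 mm round hole in its middle. Origin: centre of underside; z up. Barcode label on its own -x side; an orange tab on the lid shows that side. Starts on the pad within 12 mm of its centre, jar yaw minus station yaw +0.6 to +1.5 rad (near 0 = barcode facing the scanner). Inner floor 4 mm up.
- jar_mouth (a point): Centre of the hole in the lid, level with the lid's top, 80 mm above the jar's underside. The bore is 14 mm deep.
- jar_mark (a point): Centre of the barcode label on the jar's side, 27 mm from its axis, 36 mm above its underside.
- stand: Probe stand, fixed to the bench: grey foot 110 x 90 mm, 10 mm thick, two steel posts and an aluminium top plate (50 x 85 mm, its top 110 mm above the bench) with a through-hole of diameter 13 mm in its middle. Origin: bench level below the hole; z up.
- probe: Loose probe, 90 g: steel rod of diameter 8 mm, 95 mm long, below an orange round handle of diameter 24 mm (95 to 155 mm above the tip; black stud on top to 159 mm). Origin: the tip; z up to the handle. Hangs upright in the stand, rod through the hole, handle resting on the top plate, tip 15 mm above the bench; free after 95 mm straight up.
- probe_tip (a point): Lower end of the rod, on its axis.
- probe_band (a point): Middle of the 4 mm wide black band on the rod, on its axis, 40 mm above the tip.
- closed_jar: Bystander: amber jar with a closed blue lid, diameter 55 mm, 80 mm tall; origin under its centre.
- dishes: Bystander: stack of flat dishes, diameter 92 mm, 39 mm tall; origin under its centre.
- wash_bottle: Bystander: white squeeze bottle with red cap and bent spout, diameter 68 mm, about 190 mm tall; origin under its centre.
- tip_box: Bystander: blue pipette-tip box 85 x 120 x 60 mm; origin under its centre.
- slide_box: Bystander: wooden slide box 100 x 80 x 30 mm; origin under its centre.

How it is judged:
By the outcome, as a careful person would: the job done as asked, in the order asked, and still so for the second after the job is handed in, while the arm keeps its last pose, push and grip.
It also fails if it takes over 64 s, if anything falls off the work surface, if the arm or the gripper's body presses on something with over 40 N, if the wrist force passes 120 N, or if a joint passes its speed limit or range.

## Working session

There is one attempt and no reset: what is moved stays moved. The work goes in short steps, Python scripts to look and compute and a tool call to move; the robot and the scene stay as the last step left them, time stands still between calls to the robot, and variables do not carry over. Pictures are saved under pics/ and viewed, at most 10 in all, crops included, and the job is handed in when it is done.

Besides the shell and the picture viewer there is one more tool, called after "Emit:" by a JSON object that holds its "name" and its "arguments". apply_moves: Moves the arm, as the interface text tells. Shift numbers are shares of 500 mm and turn numbers shares of 360 degrees, none past 1 either way. Its arguments: {"type":"object","properties":{"targets":{"type":"array"},"grip":{"type":"number"},"newtons":{"type":"number"}},"required":["targets"]}

```bash
mkdir -p pics; cat > h.py <<'E'
import numpy as np, cv2
from bench import read_state, optics, manip
from scipy.spatial.transform import Rotation as Ro
def rot(q): return Ro.from_quat([q[1],q[2],q[3],q[0]])
def ray(c,u,v):
    K=np.array([[c['fx'],0,c['cx']],[0,c['fy'],c['cy']],[0,0,1.]])
    d=np.array([(u-c['cx'])/c['fx'],(v-c['cy'])/c['fy']]); s=d.copy()
    for _ in range(30): s=d/(1+c['k1']*(s@s))
    R=np.array(c['R']);t=np.array(c['t'])
    return -R.T@t, R.T@np.array([s[0],s[1],1.])
def atz(c,u,v,z):
    o,d=ray(c,u,v); return o+d*(z-o[2])/d[2]
def proj(c,X):
    p=np.array(c['R'])@X+np.array(c['t']); s=p[:2]/p[2]; s=s*(1+c['k1']*(s@s))
    return np.array([s[0]*c['fx']+c['cx'],s[1]*c['fy']+c['cy']])
def go(X,yaw=None):
    """print travel fraction & twist z to reach world X (TCP), tool down with given yaw of tool x"""
    s=read_state(); r=rot(s['ee_rot']); print('travel',(r.inv().apply(np.array(X)-s['eef_pos'])/0.5).round(4))
E
python3 - <<'E'
from h import *
s=read_state(); print({k:np.round(v,3) for k,v in s.items()}, manip.tip_extent); print(rot(s['ee_rot']).as_matrix().round(3))
for n in('scene','top'):
    p,d=optics.read_camera(n); cv2.imwrite(f'pics/{n}0.png',p[:,:,::-1]); np.save(n+'.npy',d)
    c=optics.get_calibration(n); print(n,{k:np.round(v,3) for k,v in c.items()})
E
```

```text
{'clock': np.float64(0.0), 'joint_positions': array([-1.205,  0.69 , -0.195,  1.566,  0.157,  0.902, -0.215]), 'qvel': array([ 0.001, -0.001, -0.001,  0.001, -0.   , -0.   ,  0.001]), 'tau': array([ 0.0000e+00, -5.3960e+01, -1.2660e+00, -1.5855e+01,  9.0000e-03,
        1.0000e-02, -0.0000e+00]), 'eef_pos': array([0.203, 0.59 , 0.252]), 'ee_rot': array([-0.   ,  0.165,  0.986, -0.001]), 'force': array([ 0.687, -0.983,  0.167]), 'wrist_torque': array([-0.008, -0.017,  0.006]), 'finger_force': np.float64(0.0), 'grip_width': np.float64(0.086)} 0.022
[[-0.945  0.326 -0.   ]
 [ 0.326  0.945 -0.002]
 [-0.    -0.002 -1.   ]]
scene {'fx': np.float64(444.553), 'fy': np.float64(444.553), 'cx': np.float64(320.022), 'cy': np.float64(242.096), 'k1': np.float64(-0.065), 'R': array([[ 0.654,  0.756, -0.008],
       [ 0.438, -0.388, -0.811],
       [-0.616,  0.527, -0.585]]), 't': array([-0.373, -0.217,  1.439])}
top {'fx': np.float64(610.952), 'fy': np.float64(610.952), 'cx': np.float64(327.255), 'cy': np.float64(244.837), 'k1': np.float64(-0.035), 'R': array([[ 0.   , -1.   ,  0.014],
       [-0.997, -0.001, -0.08 ],
       [ 0.08 , -0.014, -0.997]]), 't': array([-0.024,  0.603,  1.282])}
```

View pics/top0.png

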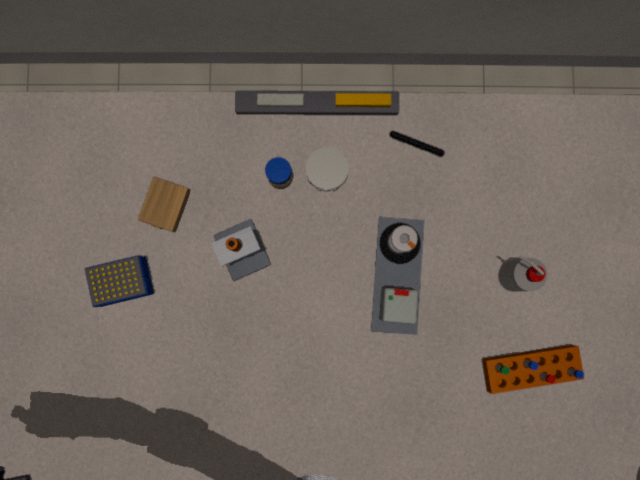

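View pics/scene0.png

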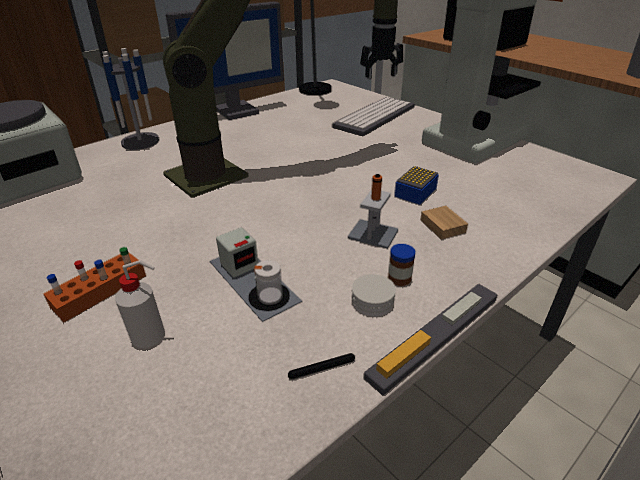

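The top view shows the jar near (402,240) with its tab near (411,245), the scanner at (400,305), and the probe at (233,244). Next I'll enlarge these.

```bash
python3 - <<'E'
import cv2,numpy as np
t=cv2.imread('pics/top0.png');s=cv2.imread('pics/scene0.png')
def cr(i,x,y,w,h,f): return cv2.resize(i[y:y+h,x:x+w],None,fx=f,fy=f,interpolation=cv2.INTER_CUBIC)
a=cr(t,365,212,66,100,6)   # 396x600 
b=cr(t,205,215,66,66,6)
c=np.zeros((600,800,3),np.uint8); c[:,:396]=a; c[:396,400:796]=b
cv2.imwrite('pics/crop1.png',np.clip(c*1.8,0,255).astype(np.uint8))
E
```

```text
(no output)
```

View pics/crop1.png

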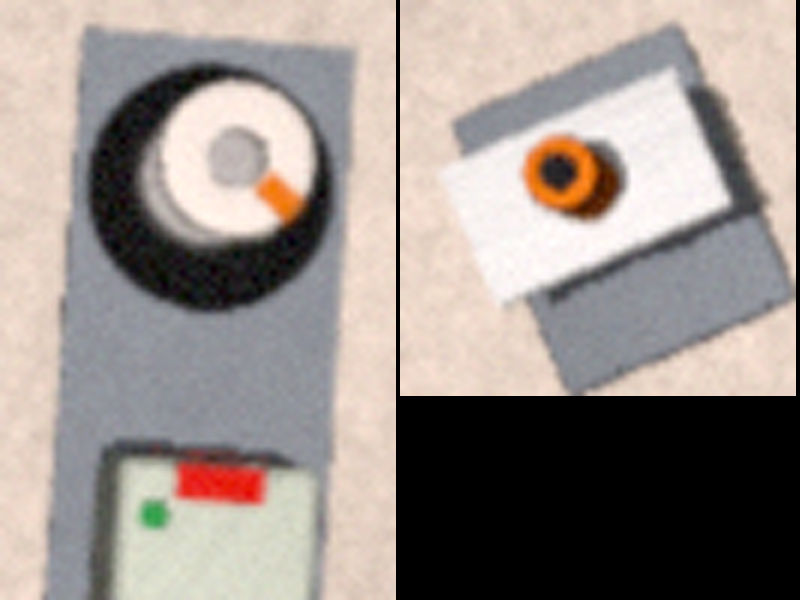

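```bash
python3 - <<'E'
from h import *
c=optics.get_calibration('top'); D=np.load('top.npy')
f=lambda x,y,ox,oy:(ox+(x+.5)/6-.5,oy+(y+.5)/6-.5)
A=lambda x,y,z:atz(c,*f(x,y,365,212),z)[:2]
B=lambda x,y,z:atz(c,*f(x-400,y,205,215),z)[:2]
jar=A(238.5,158.5,.085); tab=A(281,199,.085); pad=A(210.5,187,.005)
print('jar',jar,'hole',A(238,157,.085),'tab',tab,'pad',pad)
for p,q in[((85,27),(48,600)),((356,48),(322,598)),((85,27),(356,48))]:
    d=A(*q,.003)-A(*p,.003); print('edge',np.degrees(np.arctan2(d[1],d[0])))
d=A(177,500,.083)-A(264,503,.083);print('red',np.degrees(np.arctan2(d[1],d[0])), A(221,458,.083))
d=tab-jar; print('tab ang',np.degrees(np.arctan2(d[1],d[0])))
print('stud',B(559,172,.174),'handle',B(562,174,.17),'plate',np.mean([B(*p,.11) for p in[(441,172),(672,68),(730,205),(502,305)]],0))
d=B(672,68,.11)-B(441,172,.11);print('plate long',np.degrees(np.arctan2(d[1],d[0])))
for n,u,v in [('closed',279,171),('dishes',327,168),('scanner',403,312)]:
    o,dd=ray(c,u,v); print(n,o+dd*D[v,u])
s=c; 
# scene check of depth at lid, lid height
u,v=map(int,np.round(f(200,159,365,212))); o,dd=ray(c,u,v); print('lid',o+dd*D[v,u])
print('lidhole scene px',proj(optics.get_calibration('scene'),np.r_[jar,.085]),proj(optics.get_calibration('scene'),np.r_[B(559,172,.174),.174]))
E
```

```text
jar [ 0.61271616 -0.18008157] hole [ 0.61322949 -0.17991576] tab [ 0.59888109 -0.19446742] pad [ 0.60969018 -0.18103777]
edge 175.96002817785958
edge 175.7772195232993
edge -94.32339583638905
red 88.00603304106106 [ 0.51085432 -0.17341786]
tab ang -133.88191963649058
stud [0.59407944 0.16070146] handle [0.59377815 0.16032179] plate [0.59428676 0.16078572]
plate long -65.46469723362118
closed [0.75173844 0.07728108 0.08060257]
dishes [ 0.76524994 -0.02232472  0.04724662]
scanner [ 0.46207958 -0.1761365   0.08354155]
lid [ 0.61274633 -0.16716176  0.08445516]
lidhole scene px [267.01681357 267.36339976] [376.91557331 174.76356754]
```

```bash
python3 - <<'E'
import cv2,numpy as np
s=cv2.imread('pics/scene0.png')
def cr(i,x,y,w,h,f): return cv2.resize(i[y:y+h,x:x+w],None,fx=f,fy=f,interpolation=cv2.INTER_CUBIC)
c=np.zeros((600,800,3),np.uint8); c[:,:396]=cr(s,235,240,66,100,6); c[:,400:796]=cr(s,345,160,66,100,6)
cv2.imwrite('pics/crop2.png',np.clip(c*1.6,0,255).astype(np.uint8))
E
```

```text
(no output)
```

View pics/crop2.png

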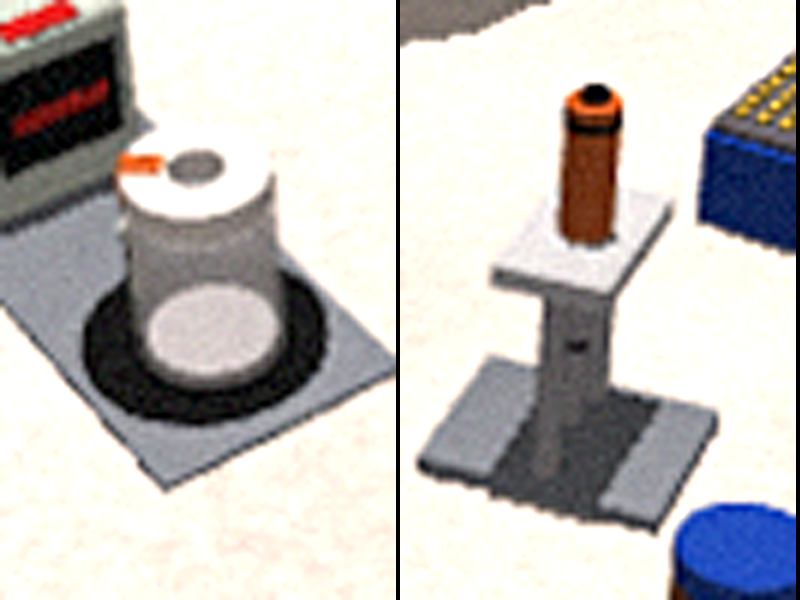

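Both views agree on the jar at (0.613,-0.180) and the probe at (0.594,0.161). The jar has to turn about -50° (clockwise seen from above). I'll move toward the jar now.

Emit:
{"name": "apply_moves", "arguments": {"targets": [{"travel": [-0.05, -0.05, 0], "twist": [0, 0, 0.01]}, {"travel": [-0.11, -0.1, 0], "twist": [0, 0, 0.02]}, {"travel": [-0.17, -0.155, 0], "twist": [0, 0, 0.03]}, {"travel": [-0.22, -0.21, 0], "twist": [0, 0, 0.04]}, {"travel": [-0.27, -0.255, 0], "twist": [0, 0, 0.05]}, {"travel": [-0.32, -0.3, 0], "twist": [0, 0, 0.06]}, {"travel": [-0.37, -0.345, 0], "twist": [0, 0, 0.07]}, {"travel": [-0.42, -0.39, 0], "twist": [0, 0, 0.08]}], "grip": 85, "newtons": 30}}

```text
clock: 0.77
eef_pos: [0.339, 0.3365, 0.2532]
ee_rot: [-0.0, 0.407, 0.914, -0.0]
force: [0.9, 0.7, -0.3]
grip_width: 0.0851
finger_force: 0.0
```

```bash
cat >> h.py <<'E'
def plan(X,yaw=None):
    s=read_state(); r=rot(s['ee_rot']); m=r.as_matrix(); y0=np.degrees(np.arctan2(m[1,0],m[0,0]))
    if yaw is None: yaw=y0
    T=Ro.from_euler('z',yaw,degrees=True)*Ro.from_matrix(np.diag([1.,-1,-1]))
    print('t %.2f'%s['clock'],'tcp',np.round(s['eef_pos'],4),'yaw %.2f'%y0,'z',m[:,2].round(4),'F',np.round(s['force'],1),'w %.4f'%s['grip_width'],'j7 %.2f'%s['joint_positions'][6])
    print('travel',np.round(r.inv().apply(np.array(X)-s['eef_pos'])/.5,4),'twist',np.round((r.inv()*T).as_rotvec()/(2*np.pi),5))
E
python3 -c "
from h import *
plan([.613,-.18,.2],98.6)"
```

```text
t 0.77 tcp [0.339  0.3365 0.2532] yaw 132.02 z [-2.e-04 -3.e-04 -1.e+00] F [ 0.9  0.7 -0.3] w 0.0851 j7 -0.22
travel [-1.1342 -0.2843  0.1066] twist [-6.000e-05  3.000e-05  9.283e-02]
```

Emit:
{"name": "apply_moves", "arguments": {"targets": [{"travel": [-0.57, -0.14, 0], "twist": [0, 0, 0.05]}, {"travel": [-0.57, -0.14, 0], "twist": [0, 0, 0.05]}, {"travel": [-0.57, -0.14, 0], "twist": [0, 0, 0.05]}, {"travel": [-0.57, -0.14, 0], "twist": [0, 0, 0.05]}, {"travel": [-0.57, -0.14, 0], "twist": [0, 0, 0.05]}, {"travel": [-0.57, -0.14, 0], "twist": [0, 0, 0.05]}, {"travel": [-0.57, -0.14, 0], "twist": [0, 0, 0.05]}, {"travel": [-0.57, -0.14, 0], "twist": [0, 0, 0.05]}]}}

```text
clock: 1.43
eef_pos: [0.4817, 0.0703, 0.2533]
ee_rot: [0.003, 0.549, 0.836, -0.001]
force: [0.5, -1.0, -0.2]
grip_width: 0.0852
finger_force: 0.0
```

```bash
python3 -c "
from h import *
plan([.613,-.18,.2],98.6)"
```

```text
t 1.43 tcp [0.4817 0.0703 0.2533] yaw 113.37 z [ 0.003  -0.0053 -1.    ] F [ 0.5 -1.  -0.2] w 0.0852 j7 0.14
travel [-0.563   0.0424  0.11  ] twist [0.00022 0.00094 0.04104]
```

Emit:
{"name": "apply_moves", "arguments": {"targets": [{"travel": [-0.08, 0.006, 0.01], "twist": [0, 0, 0.006]}, {"travel": [-0.16, 0.012, 0.02], "twist": [0, 0, 0.012]}, {"travel": [-0.24, 0.018, 0.04], "twist": [0, 0, 0.018]}, {"travel": [-0.32, 0.024, 0.06], "twist": [0, 0, 0.024]}, {"travel": [-0.4, 0.03, 0.08], "twist": [0, 0, 0.03]}, {"travel": [-0.48, 0.036, 0.1], "twist": [0, 0, 0.036]}, {"travel": [-0.54, 0.041, 0.11], "twist": [0, 0, 0.041]}, {"travel": [-0.563, 0.0424, 0.11], "twist": [0, 0, 0.041]}]}}

```text
clock: 2.1
eef_pos: [0.6131, -0.1741, 0.1964]
ee_rot: [0.001, 0.649, 0.76, -0.002]
force: [0.2, -0.7, -0.7]
grip_width: 0.0849
finger_force: 0.0
```

```bash
python3 -c "
from h import *
plan([.613,-.18,.062],98.6)"
```

```text
t 2.10 tcp [ 0.6131 -0.1741  0.1964] yaw 99.01 z [-0.0013 -0.0035 -1.    ] F [ 0.2 -0.7 -0.7] w 0.0849 j7 0.37
travel [-0.0107 -0.0015  0.2688] twist [-0.0003   0.00053  0.00113]
```

Emit:
{"name": "apply_moves", "arguments": {"targets": [{"travel": [0, 0, 0], "twist": [0, 0, 0]}, {"travel": [0, 0, 0.03], "twist": [0, 0, 0]}, {"travel": [0, 0, 0.07], "twist": [0, 0, 0]}, {"travel": [0, 0, 0.11], "twist": [0, 0, 0]}, {"travel": [0, 0, 0.15], "twist": [0, 0, 0]}, {"travel": [0, 0, 0.18], "twist": [0, 0, 0]}, {"travel": [0, 0, 0.2], "twist": [0, 0, 0]}, {"travel": [0, 0, 0.2], "twist": [0, 0, 0]}]}}

```text
clock: 2.77
eef_pos: [0.6111, -0.1658, 0.0962]
ee_rot: [-0.002, 0.646, 0.763, -0.001]
force: [-0.2, 0.5, -0.4]
grip_width: 0.0853
finger_force: 0.0
```

```bash
python3 -c "
from h import *
plan([.613,-.18,.062],98.6)"
```

```text
t 2.77 tcp [ 0.6111 -0.1658  0.0962] yaw 99.54 z [-0.0045  0.0022 -1.    ] F [-0.2  0.5 -0.4] w 0.0853 j7 0.36
travel [-0.0289 -0.0007  0.0684] twist [-0.00066 -0.00046  0.00261]
```

Emit:
{"name": "apply_moves", "arguments": {"targets": [{"travel": [-0.015, 0, 0.0], "twist": [0, 0, 0.001]}, {"travel": [-0.029, 0, 0.01], "twist": [-0.0005, -0.0005, 0.0026]}, {"travel": [-0.029, 0, 0.025], "twist": [-0.0006, -0.0005, 0.0026]}, {"travel": [-0.029, 0, 0.04], "twist": [-0.0006, -0.0005, 0.0026]}, {"travel": [-0.029, 0, 0.055], "twist": [-0.0006, -0.0005, 0.0026]}, {"travel": [-0.029, 0, 0.068], "twist": [-0.0006, -0.0005, 0.0026]}, {"travel": [-0.029, 0, 0.068], "twist": [-0.0006, -0.0005, 0.0026]}, {"travel": [-0.029, 0, 0.068], "twist": [-0.0006, -0.0005, 0.0026]}]}}

```text
clock: 3.43
eef_pos: [0.6148, -0.182, 0.0636]
ee_rot: [0.002, 0.653, 0.758, 0.0]
force: [0.4, 0.4, -0.3]
grip_width: 0.0856
finger_force: 0.0
```

```bash
python3 -c "
from h import *
plan([.613,-.18,.062],98.6)"
```

```text
t 3.43 tcp [ 0.6148 -0.182   0.0636] yaw 98.51 z [ 0.003  -0.0019 -1.    ] F [ 0.4  0.4 -0.3] w 0.0856 j7 0.37
travel [ 0.0044 -0.003   0.0031] twist [ 0.00043  0.00037 -0.00024]
```

Emit:
{"name": "apply_moves", "arguments": {"targets": [{"travel": [0.004, -0.003, 0], "twist": [0, 0, 0]}, {"travel": [0.004, -0.003, 0], "twist": [0, 0, 0]}, {"travel": [0.004, -0.003, 0], "twist": [0, 0, 0]}, {"travel": [0.004, -0.003, 0], "twist": [0, 0, 0]}, {"travel": [0.004, -0.003, 0], "twist": [0, 0, 0]}, {"travel": [0.004, -0.003, 0], "twist": [0, 0, 0]}, {"travel": [0.004, -0.003, 0], "twist": [0, 0, 0]}, {"travel": [0.004, -0.003, 0], "twist": [0, 0, 0]}], "grip": 48, "newtons": 30}}

```text
clock: 4.1
eef_pos: [0.6136, -0.1804, 0.0647]
ee_rot: [0.002, 0.653, 0.758, 0.001]
force: [-1.0, 0.9, 5.2]
grip_width: 0.0522
finger_force: 32.6
```

```bash
python3 -c "
from h import *
plan([.613,-.18,.062],48.3)
print(read_state()['finger_force'])"
```

```text
t 4.10 tcp [ 0.6136 -0.1804  0.0647] yaw 98.51 z [ 0.0045 -0.0023 -1.    ] F [-1.   0.9  5.2] w 0.0522 j7 0.37
travel [ 0.001  -0.001   0.0055] twist [0.00082 0.00014 0.13946]
32.643623440526426
```

Emit:
{"name": "apply_moves", "arguments": {"targets": [{"travel": [0, 0, 0], "twist": [0, 0, 0.007]}, {"travel": [0, 0, 0], "twist": [0, 0, 0.017]}, {"travel": [0, 0, 0], "twist": [0, 0, 0.027]}, {"travel": [0, 0, 0], "twist": [0, 0, 0.037]}, {"travel": [0, 0, 0], "twist": [0, 0, 0.047]}, {"travel": [0, 0, 0], "twist": [0, 0, 0.057]}, {"travel": [0, 0, 0], "twist": [0, 0, 0.065]}, {"travel": [0, 0, 0], "twist": [0, 0, 0.07]}]}}

```text
clock: 4.77
eef_pos: [0.6131, -0.1819, 0.0648]
ee_rot: [0.003, 0.803, 0.596, 0.0]
force: [-1.2, -0.8, 4.8]
grip_width: 0.0525
finger_force: 32.9
```

```bash
python3 -c "
from h import *
plan([.613,-.18,.0635],48.3)
print(read_state()['finger_force'])"
```

```text
t 4.77 tcp [ 0.6131 -0.1819  0.0648] yaw 73.13 z [ 0.0039 -0.0041 -1.    ] F [-1.2 -0.8  4.8] w 0.0525 j7 0.08
travel [ 0.0036 -0.0013  0.0025] twist [0.00086 0.00027 0.06898]
32.92687120847404
```

Emit:
{"name": "apply_moves", "arguments": {"targets": [{"travel": [0.001, 0, 0], "twist": [0, 0, 0.008]}, {"travel": [0.002, 0, 0], "twist": [0, 0, 0.018]}, {"travel": [0.003, 0, 0], "twist": [0, 0, 0.028]}, {"travel": [0.003, 0, 0], "twist": [0, 0, 0.038]}, {"travel": [0.003, 0, 0], "twist": [0, 0, 0.048]}, {"travel": [0.003, 0, 0], "twist": [0, 0, 0.058]}, {"travel": [0.003, 0, 0], "twist": [0, 0, 0.069]}, {"travel": [0.003, 0, 0], "twist": [0, 0, 0.069]}]}}

```text
clock: 5.43
eef_pos: [0.6134, -0.1804, 0.0648]
ee_rot: [0.003, 0.913, 0.409, 0.001]
force: [-2.5, -0.8, 6.0]
grip_width: 0.0522
finger_force: 32.6
```

```bash
python3 -c "
from h import *
plan([.613,-.18,.0635],48.3)"
```

```text
t 5.43 tcp [ 0.6134 -0.1804  0.0648] yaw 48.25 z [ 0.0037 -0.0041 -1.    ] F [-2.5 -0.8  6. ] w 0.0522 j7 -0.21
travel [ 0.0001 -0.0012  0.0025] twist [ 0.00088  0.0001  -0.00015]
```

Turned 50.3°. Next I open the fingers and rise.

Emit:
{"name": "apply_moves", "arguments": {"targets": [{"travel": [0, 0, 0], "twist": [0, 0, 0]}, {"travel": [0, 0, 0], "twist": [0, 0, 0]}, {"travel": [0, 0, 0], "twist": [0, 0, 0]}, {"travel": [0, 0, 0], "twist": [0, 0, 0]}, {"travel": [0, 0, 0], "twist": [0, 0, 0]}, {"travel": [0, 0, 0], "twist": [0, 0, 0]}, {"travel": [0, 0, 0], "twist": [0, 0, 0]}, {"travel": [0, 0, -0.01], "twist": [0, 0, 0]}], "grip": 85}}

```text
clock: 6.1
eef_pos: [0.6131, -0.1789, 0.0685]
ee_rot: [0.001, 0.912, 0.41, 0.001]
force: [-0.0, 0.1, 0.2]
grip_width: 0.0852
finger_force: 0.0
```

Emit:
{"name": "apply_moves", "arguments": {"targets": [{"travel": [0, 0, -0.02], "twist": [0, 0, 0]}, {"travel": [0, 0, -0.06], "twist": [0, 0, 0]}, {"travel": [0, 0, -0.12], "twist": [0, 0, 0]}, {"travel": [0, 0, -0.19], "twist": [0, 0, 0]}, {"travel": [0, 0, -0.26], "twist": [0, 0, 0]}, {"travel": [0, 0, -0.32], "twist": [0, 0, 0]}, {"travel": [0, 0, -0.36], "twist": [0, 0, 0]}, {"travel": [0, 0, -0.38], "twist": [0, 0, 0]}]}}

```text
clock: 6.77
eef_pos: [0.6144, -0.1795, 0.2638]
ee_rot: [0.004, 0.912, 0.41, 0.004]
force: [-1.2, -0.2, -0.6]
grip_width: 0.0848
finger_force: 0.0
```

```bash
python3 -c "
from h import *
plan([.594,.161,.25],105)"
```

```text
t 6.77 tcp [ 0.6144 -0.1795  0.2638] yaw 48.44 z [ 0.0107 -0.0043 -0.9999] F [-1.2 -0.2 -0.6] w 0.0848 j7 -0.28
travel [ 0.4824 -0.4827  0.0243] twist [ 0.00188  0.00029 -0.15713]
```

Emit:
{"name": "apply_moves", "arguments": {"targets": [{"travel": [0.03, -0.03, 0], "twist": [0, 0, -0.01]}, {"travel": [0.07, -0.07, 0], "twist": [0.001, 0, -0.02]}, {"travel": [0.11, -0.11, 0], "twist": [0.0019, 0, -0.03]}, {"travel": [0.16, -0.16, 0.0], "twist": [0.0019, 0, -0.04]}, {"travel": [0.21, -0.21, 0], "twist": [0.0019, 0, -0.05]}, {"travel": [0.26, -0.26, 0], "twist": [0.0019, 0, -0.06]}, {"travel": [0.3, -0.3, 0], "twist": [0.0019, 0, -0.07]}, {"travel": [0.34, -0.34, 0], "twist": [0.0019, 0, -0.074]}]}}

```text
clock: 7.43
eef_pos: [0.5977, 0.0634, 0.2583]
ee_rot: [-0.004, 0.792, 0.611, -0.002]
force: [0.2, 0.2, -0.0]
grip_width: 0.0847
finger_force: 0.0
```

```bash
python3 - <<'E'
from h import *
plan([.594,.161,.25],75)
for n in('scene','top'):
    p,d=optics.read_camera(n); cv2.imwrite(f'pics/{n}1.png',p[:,:,::-1])
t=cv2.imread('pics/top1.png');s=cv2.imread('pics/scene1.png')
def cr(i,x,y,w,h,f): return cv2.resize(i[y:y+h,x:x+w],None,fx=f,fy=f,interpolation=cv2.INTER_CUBIC)
c=np.zeros((600,800,3),np.uint8); c[:,:396]=cr(t,365,212,66,100,6); c[:,400:796]=cr(s,235,240,66,100,6)
cv2.imwrite('pics/crop3.png',np.clip(c*1.8,0,255).astype(np.uint8))
E
```

```text
t 7.43 tcp [0.5977 0.0634 0.2583] yaw 75.32 z [-0.0075  0.0036 -1.    ] F [ 0.2  0.2 -0. ] w 0.0847 j7 -0.27
travel [ 0.187  -0.0564  0.0174] twist [-0.00129 -0.00024  0.00088]
```

View pics/crop3.png

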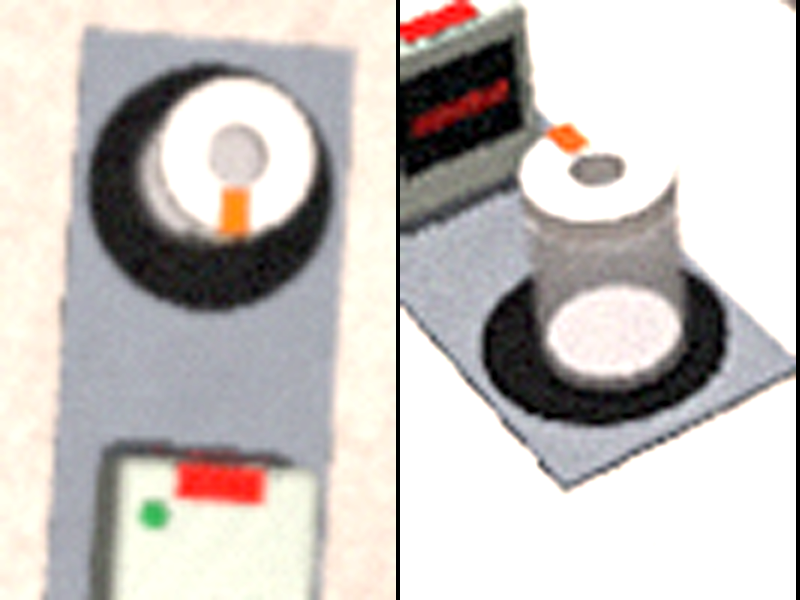

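The tab now points down the station's long axis: its direction is (-3.5,56) px against (-37,573) px for the plate edge. The lid centre is still at crop (238,157), so the jar hasn't moved. On to the probe.

Emit:
{"name": "apply_moves", "arguments": {"targets": [{"travel": [0.03, -0.01, 0], "twist": [-0.0005, 0, 0]}, {"travel": [0.06, -0.02, 0], "twist": [-0.001, 0, 0]}, {"travel": [0.1, -0.03, 0], "twist": [-0.0013, -0.0002, 0]}, {"travel": [0.14, -0.042, 0], "twist": [-0.0013, -0.0002, 0]}, {"travel": [0.17, -0.051, 0], "twist": [-0.0013, -0.0002, 0]}, {"travel": [0.187, -0.056, 0], "twist": [-0.0013, -0.0002, 0]}, {"travel": [0.187, -0.056, 0], "twist": [-0.0013, -0.0002, 0]}, {"travel": [0.187, -0.056, 0], "twist": [-0.0013, -0.0002, 0]}]}}

```text
clock: 8.2
eef_pos: [0.5954, 0.1579, 0.2587]
ee_rot: [0.001, 0.793, 0.609, -0.0]
force: [-0.7, -0.3, -0.4]
grip_width: 0.0848
finger_force: 0.0
```

```bash
python3 -c "
from h import *
plan([.594,.161,.147],75)"
```

```text
t 8.20 tcp [0.5954 0.1579 0.2587] yaw 75.07 z [ 9.0e-04 -1.4e-03 -1.0e+00] F [-0.7 -0.3 -0.4] w 0.0848 j7 -0.42
travel [ 0.0056 -0.0046  0.2235] twist [0.00019 0.00017 0.00021]
```

Emit:
{"name": "apply_moves", "arguments": {"targets": [{"travel": [0.005, -0.004, 0.02], "twist": [0, 0, 0]}, {"travel": [0.005, -0.004, 0.06], "twist": [0, 0, 0]}, {"travel": [0.005, -0.004, 0.1], "twist": [0, 0, 0]}, {"travel": [0.005, -0.004, 0.14], "twist": [0, 0, 0]}, {"travel": [0.005, -0.004, 0.18], "twist": [0, 0, 0]}, {"travel": [0.005, -0.004, 0.21], "twist": [0, 0, 0]}, {"travel": [0.005, -0.004, 0.223], "twist": [0, 0, 0]}, {"travel": [0.005, -0.004, 0.223], "twist": [0, 0, 0]}]}}

```text
clock: 8.87
eef_pos: [0.5932, 0.1601, 0.1455]
ee_rot: [0.0, 0.793, 0.609, -0.002]
force: [-0.4, 0.0, -0.2]
grip_width: 0.0851
finger_force: 0.0
```

```bash
python3 -c "
from h import *
plan([.594,.161,.147],75)"
```

```text
t 8.87 tcp [0.5932 0.1601 0.1455] yaw 74.99 z [-0.0023 -0.002  -1.    ] F [-0.4  0.  -0.2] w 0.0851 j7 -0.39
travel [ 0.0022  0.001  -0.003 ] twist [-2.7e-04  4.0e-04 -2.0e-05]
```

Emit:
{"name": "apply_moves", "arguments": {"targets": [{"travel": [0.002, 0.001, 0], "twist": [0, 0.0002, 0]}, {"travel": [0.002, 0.001, 0], "twist": [0, 0.0002, 0]}, {"travel": [0.002, 0.001, 0], "twist": [0, 0.0002, 0]}, {"travel": [0.002, 0.001, 0], "twist": [0, 0.0002, 0]}, {"travel": [0.002, 0.001, 0], "twist": [0, 0.0002, 0]}, {"travel": [0.002, 0.001, 0], "twist": [0, 0.0002, 0]}, {"travel": [0.002, 0.001, 0], "twist": [0, 0.0002, 0]}, {"travel": [0.002, 0.001, 0], "twist": [0, 0.0002, 0]}], "grip": 15, "newtons": 40}}

```text
clock: 9.53
eef_pos: [0.5954, 0.1627, 0.1482]
ee_rot: [0.0, 0.793, 0.609, 0.001]
force: [-1.4, -0.0, 5.8]
grip_width: 0.023
finger_force: 39.1
```

Emit:
{"name": "apply_moves", "arguments": {"targets": [{"travel": [0, 0, 0], "twist": [0, 0, 0]}, {"travel": [0, 0, 0], "twist": [0, 0, 0]}, {"travel": [0, 0, 0], "twist": [0, 0, 0]}, {"travel": [0, 0, -0.005], "twist": [0, 0, 0]}, {"travel": [0, 0, -0.01], "twist": [0, 0, 0]}, {"travel": [0, 0, -0.02], "twist": [0, 0, 0]}, {"travel": [0, 0, -0.03], "twist": [0, 0, 0]}, {"travel": [0, 0, -0.04], "twist": [0, 0, 0]}]}}

```text
clock: 10.2
eef_pos: [0.5951, 0.1625, 0.1679]
ee_rot: [0.0, 0.793, 0.609, 0.001]
force: [0.4, 0.6, -0.8]
grip_width: 0.0232
finger_force: 39.1
```

```bash
python3 -c "
from h import *
plan([.594,.161,.265],75);print(read_state()['finger_force'])"
```

```text
t 10.20 tcp [0.5951 0.1625 0.1679] yaw 75.10 z [ 0.0017  0.001  -1.    ] F [ 0.4  0.6 -0.8] w 0.0232 j7 -0.40
travel [-0.0033 -0.0011 -0.1943] twist [ 0.00022 -0.00022  0.00026]
39.149765968322754
```

Emit:
{"name": "apply_moves", "arguments": {"targets": [{"travel": [0, 0, -0.02], "twist": [0, 0, 0]}, {"travel": [0, 0, -0.05], "twist": [0, 0, 0]}, {"travel": [0, 0, -0.08], "twist": [0, 0, 0]}, {"travel": [0, 0, -0.115], "twist": [0, 0, 0]}, {"travel": [0, 0, -0.15], "twist": [0, 0, 0]}, {"travel": [0, 0, -0.185], "twist": [0, 0, 0]}, {"travel": [0, 0, -0.21], "twist": [0, 0, 0]}, {"travel": [0, 0, -0.22], "twist": [0, 0, 0]}]}}

```text
clock: 10.87
eef_pos: [0.596, 0.1625, 0.2804]
ee_rot: [0.001, 0.793, 0.609, 0.003]
force: [0.4, 0.9, -1.3]
grip_width: 0.0231
finger_force: 39.2
```

```bash
python3 -c "
from h import *
plan([.613,-.18,.265],75);print(read_state()['finger_force'])"
```

```text
t 10.87 tcp [0.596  0.1625 0.2804] yaw 75.08 z [ 0.0059  0.0023 -1.    ] F [ 0.4  0.9 -1.3] w 0.0231 j7 -0.43
travel [-0.6533  0.209   0.0295] twist [ 0.00082 -0.00059  0.00023]
39.19221639633179
```

Emit:
{"name": "apply_moves", "arguments": {"targets": [{"travel": [-0.03, 0.01, 0], "twist": [0, 0, 0]}, {"travel": [-0.07, 0.022, 0], "twist": [0.0004, -0.0003, 0]}, {"travel": [-0.12, 0.038, 0], "twist": [0.0008, -0.0006, 0]}, {"travel": [-0.17, 0.054, 0], "twist": [0.0008, -0.0006, 0]}, {"travel": [-0.22, 0.07, 0], "twist": [0.0008, -0.0006, 0]}, {"travel": [-0.27, 0.086, 0], "twist": [0.0008, -0.0006, 0]}, {"travel": [-0.32, 0.102, 0], "twist": [0.0008, -0.0006, 0]}, {"travel": [-0.36, 0.115, 0], "twist": [0.0008, -0.0006, 0]}]}}

```text
clock: 11.53
eef_pos: [0.6037, -0.029, 0.2773]
ee_rot: [-0.0, 0.793, 0.609, -0.003]
force: [0.4, 0.3, -0.0]
grip_width: 0.0231
finger_force: 39.2
```

```bash
python3 -c "
from h import *
plan([.613,-.18,.265],75)"
```

```text
t 11.53 tcp [ 0.6037 -0.029   0.2773] yaw 74.99 z [-0.0048 -0.0025 -1.    ] F [ 0.4  0.3 -0. ] w 0.0231 j7 -0.14
travel [-0.2868  0.0963  0.0252] twist [-6.3e-04  5.8e-04 -3.0e-05]
```

Emit:
{"name": "apply_moves", "arguments": {"targets": [{"travel": [-0.04, 0.013, 0], "twist": [0, 0, 0]}, {"travel": [-0.09, 0.03, 0], "twist": [-0.0003, 0.0003, 0]}, {"travel": [-0.14, 0.047, 0], "twist": [-0.0003, 0.0003, 0]}, {"travel": [-0.19, 0.064, 0.01], "twist": [-0.0003, 0.0003, 0]}, {"travel": [-0.23, 0.077, 0.015], "twist": [-0.0003, 0.0003, 0]}, {"travel": [-0.26, 0.087, 0.02], "twist": [-0.0003, 0.0003, 0]}, {"travel": [-0.28, 0.094, 0.025], "twist": [-0.0003, 0.0003, 0]}, {"travel": [-0.287, 0.096, 0.025], "twist": [-0.0003, 0.0003, 0]}]}}

```text
clock: 12.2
eef_pos: [0.6128, -0.1796, 0.2643]
ee_rot: [-0.001, 0.794, 0.608, -0.002]
force: [0.4, -0.4, -1.2]
grip_width: 0.0233
finger_force: 39.2
```

Emit:
{"name": "apply_moves", "arguments": {"targets": [{"travel": [0, 0, 0], "twist": [0, 0, 0]}, {"travel": [0, 0, 0], "twist": [0, 0, 0]}, {"travel": [0, 0, 0], "twist": [0, 0, 0]}, {"travel": [0, 0, 0], "twist": [0, 0, 0]}, {"travel": [0, 0, 0], "twist": [0, 0, 0]}, {"travel": [0, 0, 0], "twist": [0, 0, 0]}, {"travel": [0, 0, 0], "twist": [0, 0, 0]}, {"travel": [0, 0, 0], "twist": [0, 0, 0]}]}}

```text
clock: 12.87
eef_pos: [0.6137, -0.1772, 0.2649]
ee_rot: [-0.001, 0.793, 0.61, -0.001]
force: [-0.3, 0.1, -1.8]
grip_width: 0.0234
finger_force: 39.2
```

```bash
python3 - <<'E'
from h import *
plan([.613,-.18,.265],75)
p,d=optics.read_camera('scene'); q,_=optics.read_camera('top')
def cr(i,x,y,w,h,f): return cv2.resize(i[y:y+h,x:x+w],None,fx=f,fy=f,interpolation=cv2.INTER_CUBIC)
c=np.zeros((600,800,3),np.uint8); c[:,:400]=cr(p,235,180,80,120,5); c[:,400:]=cr(q,355,170,80,120,5)
cv2.imwrite('pics/crop4.png',np.clip(c[:,:,::-1]*1.6,0,255).astype(np.uint8))
plan([.613,-.18,.265],75)
E
```

```text
t 12.87 tcp [ 0.6137 -0.1772  0.2649] yaw 75.11 z [-0.0018  0.     -1.    ] F [-0.3  0.1 -1.8] w 0.0234 j7 0.09
travel [-0.0058  0.0002 -0.0001] twist [-2.8e-04  7.0e-05  3.0e-04]
t 12.97 tcp [ 0.6136 -0.1773  0.2649] yaw 75.10 z [-0.0018  0.     -1.    ] F [ 0.1 -0.4 -1.6] w 0.0232 j7 0.09
travel [-0.0055  0.0002 -0.0002] twist [-2.8e-04  7.0e-05  2.7e-04]
```

View pics/crop4.png

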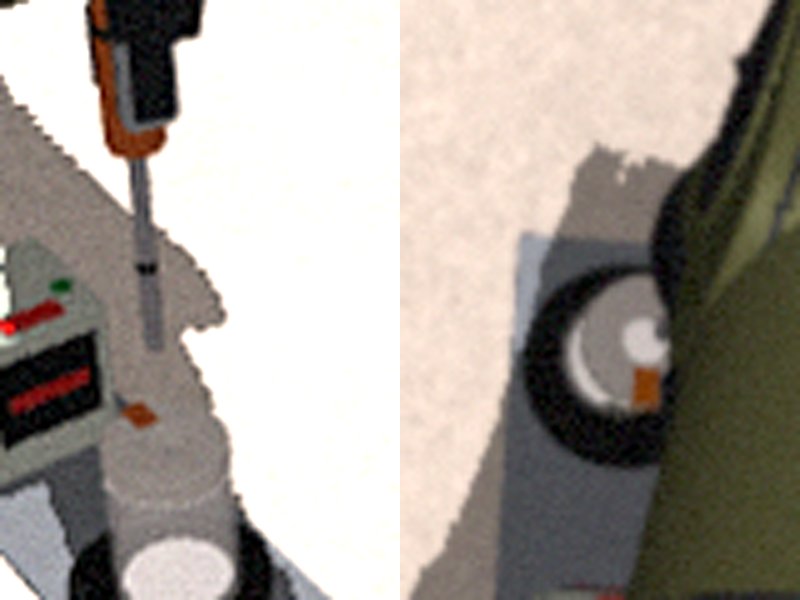

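Scene crop: rod from (138,160) to its tip at (153,348), band at (147,268). The tip is above the lid, but the lean needs checking against perspective. I'll compare these pixels with an upright, centred model.

```bash
python3 - <<'E'
from h import *
c=optics.get_calibration('scene')
p,d=optics.read_camera('scene')
f=lambda x,y:np.array([235+(x+.5)/5-.5,180+(y+.5)/5-.5])
g=p.astype(int); 
# measured rod midline per row: darker than surrounding shadow/bright ; print centre by depth segmentation
pts=[]
for v in range(212,250):
    row=d[v,255:275]; m=(row>0)&(row<np.median(d[v,270:280])-.03)
    us=np.arange(255,275)[m]
    if len(us): 
        z=np.median(row[m]); o,r=ray(c,us.mean(),v); pts.append((v,us.mean(),len(us),*(o+r*(z+.003))))
pts=np.array(pts); print(pts[::4].round(4))
P=pts[:,3:]; k=np.polyfit(P[:,2],P[:,:2],1); print('slope dx/dz,dy/dz',k[0],'xy mean',P.mean(0), 'minz',P[:,2].min())
for X in ([.6133,-.180],[.6136,-.1773]):
    for zt in (.130,.132,.134):
        print(X,zt,*[((proj(c,np.array([*X,zt+h]))-[235,180])*5+2).round(1) for h in (0,.04,.095)])
print('px',f(153,348),f(147,268),f(138,160))
E
```

```text
[[ 2.120000e+02  2.625000e+02  4.000000e+00  6.145000e-01 -1.790000e-01
   2.197000e-01]
 [ 2.160000e+02  2.625000e+02  4.000000e+00  6.134000e-01 -1.792000e-01
   2.104000e-01]
 [ 2.200000e+02  2.630000e+02  5.000000e+00  6.138000e-01 -1.792000e-01
   2.015000e-01]
 [ 2.240000e+02  2.635000e+02  4.000000e+00  6.143000e-01 -1.792000e-01
   1.926000e-01]
 [ 2.280000e+02  2.633333e+02  3.000000e+00  6.151000e-01 -1.810000e-01
   1.845000e-01]
 [ 2.320000e+02  2.640000e+02  5.000000e+00  6.130000e-01 -1.791000e-01
   1.732000e-01]
 [ 2.360000e+02  2.645000e+02  4.000000e+00  6.130000e-01 -1.789000e-01
   1.636000e-01]
 [ 2.400000e+02  2.633333e+02  6.000000e+00  6.098000e-01 -1.805000e-01
   1.530000e-01]
 [ 2.440000e+02  2.621667e+02  6.000000e+00  6.085000e-01 -1.833000e-01
   1.439000e-01]
 [ 2.480000e+02  2.621667e+02  6.000000e+00  6.076000e-01 -1.837000e-01
   1.337000e-01]]
slope dx/dz,dy/dz [0.07410955 0.04952512] xy mean [ 0.61259219 -0.18018079  0.17659149] minz 0.1323858912458431
[0.6133, -0.18] 0.13 [154.3 352.1] [146.2 270. ] [134.3 149.8]
[0.6133, -0.18] 0.132 [153.9 348.1] [145.8 265.8] [133.9 145.2]
[0.6133, -0.18] 0.134 [153.5 344.1] [145.4 261.6] [133.4 140.7]
[0.6136, -0.1773] 0.13 [160.3 349.8] [152.3 267.8] [140.7 147.6]
[0.6136, -0.1773] 0.132 [159.9 345.8] [151.9 263.5] [140.3 143. ]
[0.6136, -0.1773] 0.134 [159.5 341.8] [151.5 259.3] [139.8 138.5]
px [265.2 249.2] [264.  233.2] [262.2 211.6]
```

```bash
cat > rod.py <<'E'
from h import *
def rod(v0,v1,u0=256,u1=273,n=3):
    c=optics.get_calibration('scene'); L=[]
    for _ in range(n):
        p,d=optics.read_camera('scene'); L.append(p.astype(float))
    p=np.mean(L,0); w=p[:,:,2]-p[:,:,0]; out=[]
    for v in range(v0,v1):
        r=w[v,u0:u1]; bg=np.median(r); e=np.clip(r-bg-6,0,None)
        i=e.argmax(); k=np.arange(max(0,i-3),min(len(r),i+4)); out.append((v,(e[k]*(k+u0)).sum()/max(e[k].sum(),1e-9),e[k].sum()))
    return c,np.array(out),p
E
python3 - <<'E'
from rod import *
c,o,p=rod(213,249)
print(o[::3].round(2))
ok=(o[:,2]>30); k=np.polyfit(o[ok,0],o[ok,1],1); print('slope',k[0],'u at 230',np.polyval(k,230),'res',np.std(o[ok,1]-np.polyval(k,o[ok,0])))
a=proj(c,np.array([.6133,-.18,.14]));b=proj(c,np.array([.6133,-.18,.22])); s=(b-a)[0]/(b-a)[1]; print('model slope',s,'u at 230',a[0]+s*(230-a[1]))
E
```

```text
[[213.   261.94  65.33]
 [216.   262.18  58.67]
 [219.   262.48  52.33]
 [222.   262.89  24.  ]
 [225.   263.3   23.  ]
 [228.   263.83  14.  ]
 [231.   264.08  12.33]
 [234.   263.87  23.  ]
 [237.   263.75  13.33]
 [240.   264.68  13.67]
 [243.   264.72  14.33]
 [246.   265.02  19.  ]]
slope 0.10107702803130136 u at 230 263.66578476807626 res 0.04815287839697302
model slope 0.09885846932410099 u at 230 263.4857323802946
```

The rod is upright within about 0.3° and within 1 mm of the hole axis. I'll lower it in stages and check drift at each.

Emit:
{"name": "apply_moves", "arguments": {"targets": [{"travel": [-0.0012, 0, 0.005], "twist": [-0.0002, 0, 0]}, {"travel": [-0.0012, 0, 0.012], "twist": [-0.0002, 0, 0]}, {"travel": [-0.0012, 0, 0.02], "twist": [-0.0002, 0, 0]}, {"travel": [-0.0012, 0, 0.028], "twist": [-0.0002, 0, 0]}, {"travel": [-0.0012, 0, 0.036], "twist": [-0.0002, 0, 0]}, {"travel": [-0.0012, 0, 0.044], "twist": [-0.0002, 0, 0]}, {"travel": [-0.0012, 0, 0.05], "twist": [-0.0002, 0, 0]}, {"travel": [-0.0012, 0, 0.05], "twist": [-0.0002, 0, 0]}]}}

```text
clock: 13.83
eef_pos: [0.613, -0.1777, 0.239]
ee_rot: [-0.001, 0.793, 0.609, -0.001]
force: [0.1, 0.1, -0.7]
grip_width: 0.0229
finger_force: 39.2
```

```bash
python3 -c "
from h import *
plan([.6138,-.178,.178],75)"
```

```text
t 13.83 tcp [ 0.613  -0.1777  0.239 ] yaw 75.09 z [-2.1e-03  1.0e-04 -1.0e+00] F [ 0.1  0.1 -0.7] w 0.0229 j7 0.10
travel [-0.      0.002   0.1219] twist [-3.2e-04  7.0e-05  2.6e-04]
```

Emit:
{"name": "apply_moves", "arguments": {"targets": [{"travel": [0, 0.001, 0.004], "twist": [-0.0003, 0, 0]}, {"travel": [0, 0.0015, 0.01], "twist": [-0.0003, 0, 0]}, {"travel": [0, 0.0015, 0.016], "twist": [-0.0003, 0, 0]}, {"travel": [0, 0.0015, 0.022], "twist": [-0.0003, 0, 0]}, {"travel": [0, 0.0015, 0.026], "twist": [-0.0003, 0, 0]}, {"travel": [0, 0.0015, 0.028], "twist": [-0.0003, 0, 0]}, {"travel": [0, 0.0015, 0.028], "twist": [-0.0003, 0, 0]}, {"travel": [0, 0.0015, 0.028], "twist": [-0.0003, 0, 0]}]}}

```text
clock: 14.5
eef_pos: [0.6142, -0.1781, 0.2259]
ee_rot: [0.001, 0.793, 0.609, 0.0]
force: [-0.8, -0.1, -0.8]
grip_width: 0.0231
finger_force: 39.2
```

```bash
python3 - <<'E'
from h import *
plan([.6138,-.178,.178],75)
p,d=optics.read_camera('scene'); q,_=optics.read_camera('top')
def cr(i,x,y,w,h,f): return cv2.resize(i[y:y+h,x:x+w],None,fx=f,fy=f,interpolation=cv2.INTER_CUBIC)
c=np.zeros((600,800,3),np.uint8); c[:,:400]=cr(p,245,230,40,60,10); c[:,400:]=cr(q,385,210,40,60,10)
cv2.imwrite('pics/crop5.png',np.clip(c[:,:,::-1]*1.8,0,255).astype(np.uint8))
E
```

```text
t 14.50 tcp [ 0.6142 -0.1781  0.2259] yaw 75.09 z [ 1.2e-03 -8.0e-04 -1.0e+00] F [-0.8 -0.1 -0.8] w 0.0231 j7 0.10
travel [ 0.0001 -0.0009  0.0958] twist [2.2e-04 7.0e-05 2.6e-04]
```

View pics/crop5.png

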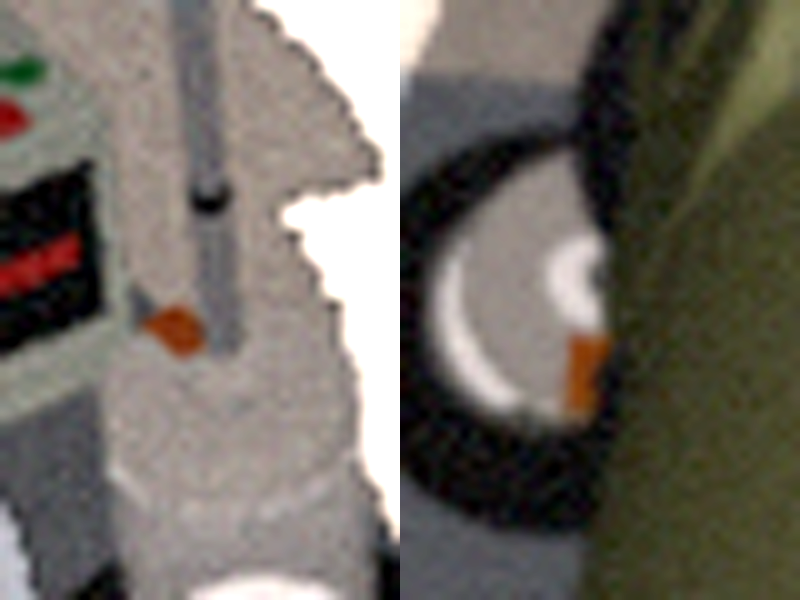

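The tip is at (221,350), just above the hole centre, and matches the predicted pixel within 0.5 px. I'll continue down through the hole slowly.

Emit:
{"name": "apply_moves", "arguments": {"targets": [{"travel": [0.001, -0.0005, 0.004], "twist": [0, 0, 0]}, {"travel": [0.001, -0.0005, 0.009], "twist": [0, 0, 0]}, {"travel": [0.001, -0.0005, 0.015], "twist": [0, 0, 0]}, {"travel": [0.001, -0.0005, 0.022], "twist": [0, 0, 0]}, {"travel": [0.001, -0.0005, 0.029], "twist": [0, 0, 0]}, {"travel": [0.001, -0.0005, 0.036], "twist": [0, 0, 0]}, {"travel": [0.001, -0.0005, 0.042], "twist": [0, 0, 0]}, {"travel": [0.001, -0.0005, 0.045], "twist": [0, 0, 0]}]}}

```text
clock: 15.27
eef_pos: [0.6138, -0.1775, 0.2027]
ee_rot: [0.0, 0.793, 0.609, -0.0]
force: [-0.9, -0.2, -0.8]
grip_width: 0.0229
finger_force: 39.2
```

```bash
python3 -c "
from h import *
plan([.6140,-.1777,.178],75)"
```

```text
t 15.27 tcp [ 0.6138 -0.1775  0.2027] yaw 75.09 z [ 3.e-04 -6.e-04 -1.e+00] F [-0.9 -0.2 -0.8] w 0.0229 j7 0.10
travel [-0.0002  0.0005  0.0494] twist [7.0e-05 7.0e-05 2.5e-04]
```

Emit:
{"name": "apply_moves", "arguments": {"targets": [{"travel": [0, 0.0005, 0.006], "twist": [0, 0, 0]}, {"travel": [0, 0.0005, 0.014], "twist": [0, 0, 0]}, {"travel": [0, 0.0005, 0.022], "twist": [0, 0, 0]}, {"travel": [0, 0.0005, 0.03], "twist": [0, 0, 0]}, {"travel": [0, 0.0005, 0.037], "twist": [0, 0, 0]}, {"travel": [0, 0.0005, 0.043], "twist": [0, 0, 0]}, {"travel": [0, 0.0005, 0.047], "twist": [0, 0, 0]}, {"travel": [0, 0.0005, 0.049], "twist": [0, 0, 0]}]}}

```text
clock: 15.93
eef_pos: [0.6142, -0.1776, 0.1785]
ee_rot: [0.0, 0.793, 0.609, 0.0]
force: [0.8, -0.8, -1.4]
grip_width: 0.0231
finger_force: 39.2
```

Emit:
{"name": "apply_moves", "arguments": {"targets": [{"travel": [0, 0, 0], "twist": [0, 0, 0]}, {"travel": [0, 0, 0], "twist": [0, 0, 0]}, {"travel": [0, 0, 0], "twist": [0, 0, 0]}, {"travel": [0, 0, 0], "twist": [0, 0, 0]}, {"travel": [0, 0, 0], "twist": [0, 0, 0]}, {"travel": [0, 0, 0], "twist": [0, 0, 0]}, {"travel": [0, 0, 0], "twist": [0, 0, 0]}, {"travel": [0, 0, 0], "twist": [0, 0, 0]}]}}

```text
clock: 16.6
eef_pos: [0.6144, -0.1777, 0.1789]
ee_rot: [0.001, 0.793, 0.609, 0.0]
force: [-0.6, -0.8, -0.9]
grip_width: 0.0228
finger_force: 39.2
```

```bash
python3 - <<'E'
from h import *
plan([.6140,-.1777,.178],75)
L=[optics.read_camera('scene')[0].astype(float) for _ in range(4)]; p=np.mean(L,0); q,_=optics.read_camera('top')
def cr(i,x,y,w,h,f): return cv2.resize(i[y:y+h,x:x+w],None,fx=f,fy=f,interpolation=cv2.INTER_CUBIC)
c=np.zeros((600,800,3)); c[:,:400]=cr(p,245,230,40,60,10); c[:,400:]=cr(q.astype(float),385,210,40,60,10)
cv2.imwrite('pics/crop6.png',np.clip(c[:,:,::-1]*2,0,255).astype(np.uint8))
k=optics.get_calibration('scene')
for X in([.6133,-.18,.085],[.6133,-.18,.14]): print(((proj(k,np.array(X))-[245,230])*10+4.5).round(1))
plan([.6140,-.1777,.178],75)
E
```

```text
t 16.60 tcp [ 0.6144 -0.1777  0.1789] yaw 75.09 z [ 1.3e-03 -8.0e-04 -1.0e+00] F [-0.6 -0.8 -0.9] w 0.0228 j7 0.11
travel [-0.0002 -0.0007  0.0019] twist [2.3e-04 7.0e-05 2.6e-04]
[226.6 379.3]
[205.2 164.5]
t 16.85 tcp [ 0.6143 -0.1777  0.1789] yaw 75.09 z [ 1.2e-03 -7.0e-04 -1.0e+00] F [-0.5  0.2 -1.5] w 0.0233 j7 0.11
travel [-0.0002 -0.0006  0.0018] twist [2.1e-04 6.0e-05 2.6e-04]
```

View pics/crop6.png

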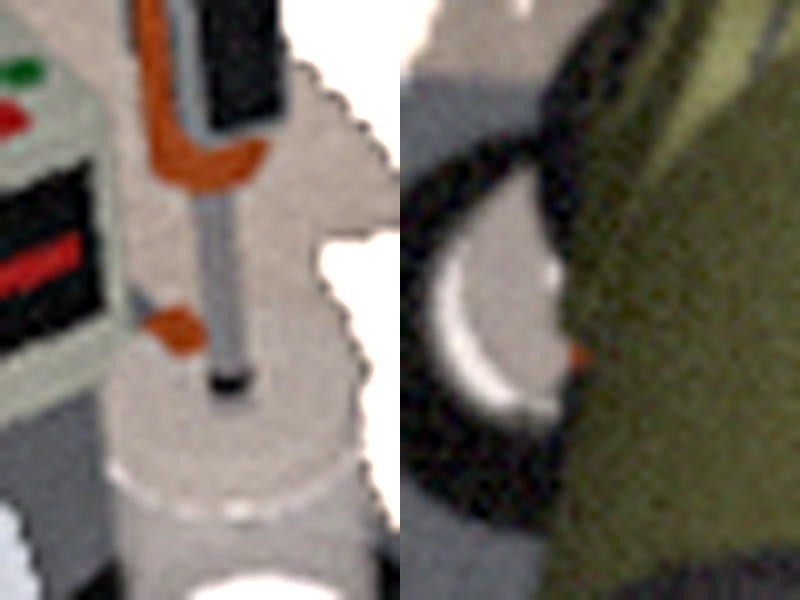

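The band sits in the hole, centred at about (229,382). I'll compare its height with a projected model, using the hole centre seen earlier (267.4,267.9) as the reference.

```bash
python3 - <<'E'
from h import *
k=optics.get_calibration('scene')
L=[optics.read_camera('scene')[0].astype(float) for _ in range(4)]; p=np.mean(L,0).mean(2)
print(p[260:276,262:274].round().astype(int))
W=np.clip(62-p[262:275,263:273],0,None) if False else None
# lid hole ellipse in scene1 : bright lid vs hole
s=cv2.imread('pics/scene1.png').astype(float).mean(2); print(s[260:276,257:279].astype(int))
for zc in (.085,.087):
  C=np.array([.6133,-.18]); n=(-np.array(k['R']).T@np.array(k['t']))[:2]-C; a0=np.arctan2(n[1],n[0])
  P=np.array([proj(k,np.array([C[0]+.004*np.cos(a0+a),C[1]+.004*np.sin(a0+a),z])) for z in np.linspace(zc-.002,zc+.002,9) for a in np.arcsin(np.linspace(-.98,.98,21))])
  print(zc,'band centroid',P.mean(0))
H=np.array([proj(k,np.array([.6133+.01*np.cos(a),-.18+.01*np.sin(a),.085])) for a in np.linspace(0,2*np.pi,60)]);print('hole model',H.min(0),H.max(0),H.mean(0))
E
```

```text
[[67 66 78 65 59 62 59 74 80 79 81 79]
 [35 41 61 66 60 62 56 70 87 82 85 83]
 [38 37 41 51 63 60 60 70 87 85 82 85]
 [38 37 34 48 65 62 53 67 87 80 81 82]
 [37 35 40 51 62 61 55 71 88 84 83 85]
 [60 57 70 74 58 64 59 69 87 85 84 84]
 [82 81 94 78 61 66 62 56 76 88 84 82]
 [82 84 85 70 39 47 43 37 59 89 82 84]
 [79 79 83 67 14  0  2 30 70 90 81 84]
 [84 79 82 76 44 33 38 54 76 86 83 83]
 [85 85 81 78 70 62 65 64 78 85 84 80]
 [85 83 82 80 78 72 75 79 83 84 87 83]
 [84 81 85 82 84 87 84 84 82 82 84 87]
 [84 84 86 85 85 82 84 82 86 83 84 85]
 [82 82 84 83 85 84 84 83 82 84 87 90]
 [85 84 87 82 87 85 86 88 88 85 88 90]]
[[ 73  84 104 135 159 137 136 172 185 177 175 175 170 171 173 176 170 169
  166 166 170 173]
 [ 68  82  97  90  90  69  84 140 178 187 178 175 181 179 180 186 180 175
  173 170 175 174]
 [ 64  77  93  75  85  84  78  95 137 175 179 176 181 178 175 175 181 181
  177 177 176 175]
 [ 81 137 149 112  70  84  89  81  87 136 179 186 183 182 182 177 181 181
  180 180 176 176]
 [133 183 192 173 109  79  74  81 120 136 166 173 176 179 188 178 179 173
  174 177 182 179]
 [179 187 
[... 504 characters left out ...]
 103 122 161 181 181 180
  179 178 181 184]
 [182 180 175 177 174 181 184 176 158 147 144 152 154 175 185 181 178 177
  178 181 183 164]
 [178 184 179 181 177 180 178 177 186 184 183 187 179 181 178 182 179 179
  181 181 159 114]
 [142 176 186 181 179 177 181 178 180 185 179 180 181 181 180 181 184 188
  182 154 108  72]
 [ 93 137 170 184 180 182 181 180 181 180 181 185 177 180 187 184 175 165
  144  96  72  71]
 [ 73  83 110 144 160 166 178 184 188 180 183 184 171 175 167 149 126 108
   71  78  76  71]]
0.085 band centroid [267.30601755 268.40855611]
0.087 band centroid [267.23025509 267.65329985]
hole model [262.35909419 264.44988501] [272.06779151 270.56602566] [267.25927353 267.53258851]
```

```bash
python3 - <<'E'
from h import *
k=optics.get_calibration('scene'); D=np.stack([optics.read_camera('scene')[1] for _ in range(8)]); D=np.median(D,0)
dv=np.array([.76,-.65])/np.hypot(.76,.65)
def bp(u,v): o,r=ray(k,u,v); return o+r*D[v,u], D[v,u]
lid=np.array([bp(u,v)[0] for v in range(272,278) for u in range(260,275)]); print('lid z',lid[:,2].mean(),lid[:,2].std())
c=-np.array(k['R']).T@np.array(k['t'])
R=[]
for v in range(250,266):
    u0=267.4-.1*(267.9-v)
    us=[int(np.floor(u0)),int(np.ceil(u0))]
    P=np.mean([bp(u,v)[0] for u in us],0); R.append((v,*P,P[:2]@dv))
R=np.array(R);print(R.round(4)[::2])
print('rod front d',np.median(R[:,4]),'axis',np.median(R[:,4])-.0037)
# hole centre: observed (267.4,267.87) at z=.085
h=atz(k,267.4,267.87,.085); print('hole',h,'d',h[:2]@dv, 'lid z bias shift in d per mm')
# handle front bottom depth
for v in range(243,251): print(v,*[f'{bp(u,v)[0].round(4)}' for u in (264,265,266)])
E
```

```text
lid z 0.08378550584664989 0.001355049742189321
[[ 2.500e+02  6.165e-01 -1.819e-01  1.328e-01  5.868e-01]
 [ 2.520e+02  6.165e-01 -1.823e-01  1.280e-01  5.870e-01]
 [ 2.540e+02  6.174e-01 -1.811e-01  1.229e-01  5.869e-01]
 [ 2.560e+02  6.171e-01 -1.813e-01  1.177e-01  5.868e-01]
 [ 2.580e+02  6.165e-01 -1.814e-01  1.123e-01  5.864e-01]
 [ 2.600e+02  6.164e-01 -1.819e-01  1.074e-01  5.867e-01]
 [ 2.620e+02  6.163e-01 -1.822e-01  1.023e-01  5.868e-01]
 [ 2.640e+02  6.171e-01 -1.809e-01  9.690e-02  5.865e-01]]
rod front d 0.5867715971845154 axis 0.5830715971845154
hole [ 0.61459628 -0.18044968  0.085     ] d 0.5843562429690267 lid z bias shift in d per mm
243 [ 0.6311 -0.1928  0.1632] [ 0.6302 -0.1899  0.1613] [ 0.6316 -0.1886  0.1615]
244 [ 0.6295 -0.192   0.1596] [ 0.6306 -0.1904  0.1594] [ 0.6304 -0.188   0.1581]
245 [ 0.6221 -0.1876  0.151 ] [ 0.6232 -0.1861  0.1509] [ 0.625  -0.1849  0.1513]
246 [ 0.6217 -0.1876  0.1483] [ 0.6239 -0.1867  0.1491] [ 0.6241 -0.1846  0.1482]
247 [ 0.6216 -0.1878  0.146 ] [ 0.623  -0.1864  0.146 ] [ 0.6242 -0.1849  0.146 ]
248 [ 0.6214 -0.1879  0.1435] [ 0.6225 -0.1863  0.1433] [ 0.6244 -0.1852  0.1438]
249 [ 0.6214 -0.1882  0.1411] [ 0.6229 -0.1868  0.1413] [ 0.6241 -0.1852  0.1412]
250 [ 0.4596 -0.0889 -0.0014] [ 0.6155 -0.1825  0.1325] [ 0.6175 -0.1814  0.1331]
```

Depth shows the rod upright and centred within about 0.5 mm. Vision says the band is about 2 mm high and the TCP reading says 0.7 mm. I'll lower it 1.5 mm, then recheck.

Emit:
{"name": "apply_moves", "arguments": {"targets": [{"travel": [0, 0, 0.001], "twist": [0, 0, 0]}, {"travel": [0, 0, 0.002], "twist": [0, 0, 0]}, {"travel": [0, 0, 0.003], "twist": [0, 0, 0]}, {"travel": [0, 0, 0.003], "twist": [0, 0, 0]}, {"travel": [0, 0, 0.003], "twist": [0, 0, 0]}, {"travel": [0, 0, 0.003], "twist": [0, 0, 0]}, {"travel": [0, 0, 0.003], "twist": [0, 0, 0]}, {"travel": [0, 0, 0.003], "twist": [0, 0, 0]}]}}

```text
clock: 18.12
eef_pos: [0.6143, -0.1777, 0.1774]
ee_rot: [0.001, 0.793, 0.609, 0.0]
force: [0.4, 0.7, -0.9]
grip_width: 0.023
finger_force: 39.2
```

```bash
python3 - <<'E'
from h import *
plan([.6140,-.1777,.178],75)
k=optics.get_calibration('scene')
L=[optics.read_camera('scene')[0].astype(float) for _ in range(4)]; p=np.mean(L,0).mean(2)
print(p[264:273,263:272].round().astype(int))
s=cv2.imread('pics/scene1.png').astype(float).mean(2)
print(s[271:281,264:271].astype(int)); print(s[256:264,267:273].astype(int))
print('rim r27 front/back', [proj(k,np.r_[np.array([.6133,-.18])+sg*.027*np.array([.76,-.65]),.085]) for sg in(1,-1)])
E
```

```text
t 18.12 tcp [ 0.6143 -0.1777  0.1774] yaw 75.09 z [ 1.3e-03 -8.0e-04 -1.0e+00] F [ 0.4  0.7 -0.9] w 0.0230 j7 0.11
travel [-0.0002 -0.0006 -0.0011] twist [2.3e-04 7.0e-05 2.6e-04]
[[34 41 53 61 63 57 69 88 85]
 [56 73 71 61 61 60 69 89 87]
 [84 88 82 63 63 60 60 79 87]
 [80 84 74 50 61 59 42 63 89]
 [78 82 70 25 37 33 26 68 88]
 [77 84 74 39 14  4 33 76 85]
 [84 82 79 64 48 45 56 76 86]
 [86 84 81 77 75 76 80 81 86]
 [82 85 83 86 86 86 84 86 84]]
[[176 158 147 144 152 154 175]
 [177 186 184 183 187 179 181]
 [178 180 185 179 180 181 181]
 [180 181 180 181 185 177 180]
 [184 188 180 183 184 171 175]
 [142 147 149 141 135 127 129]
 [ 76  74  74  75  77  76  81]
 [ 83  84  83  80  83  82  84]
 [ 85  81  83  79  81  84  84]
 [ 92  86  89  93  99  96  92]]
[[169 170 173 177 176 176]
 [172 168 170 171 167 170]
 [176 175 176 175 170 173]
 [172 180 177 174 165 170]
 [175 175 170 171 173 176]
 [178 175 181 179 180 186]
 [179 176 181 178 175 175]
 [179 186 183 182 182 177]]
rim r27 front/back [array([266.00739443, 275.93963822]), array([268.36564642, 259.41315539])]
```

The band is now level with the lid top: vision within about 0.3 mm, TCP reading within 0.8 mm. The arm is still, so I'm handing in.

```bash
python3 -c "
from bench import manip
print(manip.close_job())"
```

```text
the job is handed in; nothing more can be done
None
```

The job is handed in: the jar's barcode faces the scanner, and the probe is held still, upright and centred to about 0.5 mm in the lid hole. Its black band is level with the lid top to within about 1 mm, at 18 s of the 64 s limit, though I have not seen the verdict.

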